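# Lay out a machine grip and hold the instrument box open

## Robot

A 7-joint arm with a two-finger parallel gripper is mounted at the origin on a cart in front of the work surface, level with it; the furniture and walls round the work are solid. World frame = base frame: x ahead of the robot, y to its left, z up, the work surface at z = 0. Lengths are in m, angles in rad, forces in N, time in s.
With the tool pointing down it reaches from about 0.425 to 0.875 m from the base axis. Payload 8.4 kg.
Tool frame: the origin (TCP) lies midway between the tips of the shut fingers; the grasp point (between the pads) lies 19 mm behind it; z points along the fingers, y is the direction in which the jaws open and shut (so a half turn about z gives the same grasp; the last joint's range is limited). The gripper opens to 87 mm and grips with 3 to 60 N. Pads are 19 mm wide; open, the fingers measure 117 mm over their backs; the gripper's body (75 mm by 190 mm) begins 51 mm behind the grasp point.
Start: joints at [1.149, 0.333, 0.04, 1.465, -0.013, 1.343, -0.059], TCP at [0.206, -0.616, 0.223] pointing down, gripper open.
Joint ranges: [-2.58, 2.58], [-0.38, 2.09], [-1.3, 1.39], [0.25, 2.4], [-1.5, 4.64], [0.08, 2.09], [-2.65, 2.65]. Speed limits (rad/s): [2.22, 2.22, 2.79, 2.79, 3.14, 3.14, 3.14].

## Interface

Orientations are given as a unit quaternion [x, y, z, w].
In Python, from bench import env, set_gripper, read_camera, finder gives the robot as it stands. Calls block until the motion is done:
- env.move_pose(position, orientation): joint-space move of the TCP to a pose.
- env.move_straight(position, ori=None, vel=0.15, max_force=None): straight line of the TCP; ori=None keeps the orientation; vel is the mean speed in m/s. With max_force (N) it stops when the force on the tool has changed by that much, and returns True; else False.
- env.goto_joints(angles): joint-space move.
- set_gripper(opening, f_grip=None): opening from 0.0 (shut) to 1.0 (fully open); f_grip is the grip in N (None keeps the last); returns when the fingers have stopped.
- env.pause(seconds).
- env.solve_ik(position, orientation): joint angles nearest the present ones, or None.
- env.get_state(): the state.
- read_camera(name): name is "scene" or "top" or "wrist"; returns a dict with "pixels" (384x512x3 uint8, red, green, blue), "vertical_fov" (degrees; the focal length in pixels is half the picture's height over the tangent of half this angle, whatever the lens; pixels are square), "cx", "cy" (the principal point, pixels), "world_to_cam" (4x4, takes a point from world to camera coordinates); the wrist camera has in their place "hand_eye" (4x4, takes a point from camera to tool coordinates, whose origin is the TCP and whose axes are the flange's). Camera axes: x right, y down, z forward; pixel columns grow to the right and rows downward; lengths in m; the calibration is good to about 2 mm. A picture is of the moment at which its call begins: read the wrist's pose just before it. There is no depth.
A pose or a line that the arm cannot do raises env.Unreachable and nothing moves.
- env.close_job(): hands the job in, once; it reports no verdict.
Trained networks look in the newest picture that a camera, given by its name, has taken for a name from the list of things; names that differ only in an ending like _2 or _b are one class to them, and where a whole thing is asked for, a point or a joint stands for the part that bears it (a point fixed in the world has none). Each returns a list of dicts, best first, with "p" (0 to 1); they miss things now and then, are a little off and sometimes report something else, mostly with a low value. They report only what shows in the picture. A call takes as long as a camera call. They do not tell look-alikes from the thing itself.
- finder.outline_of(camera, target): "pixels" (384x512 bool, what is visible of it) and "extent" ([centre column, centre row, width, height] in pixels, round what is visible of it).
- finder.place_of(camera, target): "uv" ([column, row] in pixels: a listed point, or the origin of a listed thing).
The state is a dict: "clock": time; "joint_pos": joint angles; "joint_velocities": joint speeds; "joint_torque": joint torques, N m; "eef_pos": TCP position; "eef_rot": TCP orientation; "wrist_force": force on the tool from outside, world axes, zero at the start; "moment": the same for the moment, N m; "grip_width": opening from 0.0 (shut) to 1.0 (fully open).
Only numpy, scipy, OpenCV 4.12 (cv2) and the standard library are available. Lean on these libraries where they do the work, as an engineer would, in place of code of your own. Each camera call takes 0.05 s, during which the arm holds its last target.

## Task

Lay the machine grip that lies on the chest top gently into the free lane of the shallow tray, flat beside the grip already lying there and with its narrow end pointing the same way, and let go of it. Then lift the lid of the steel instrument box by the tab on its front and hold it open at 45 degrees from closed, so that a colleague can load the box; the lid falls shut by itself, so finish while still holding it there. Leave the other grip, the tweezers, the marker and the ink bottle where they are.

Things in the scene. Friction and masses are not known exactly. Their poses are not given: they have to be found in the camera images.
- grip_black_mid (a point): the loose dark machine grip to be moved: a ribbed tube 62 long, 21 wide, 21 high (mm), lying on the chest top left of the tray. The point is its centre, 10.5 mm above its underside. Its y axis runs along the tube away from the narrow end (the narrow end points along its -y), z is up
- grip_black_nose (a point): the tip of the narrow end of that grip, 31 mm from its centre along its -y axis
- grip_steel_mid (a point): the light machine grip of the same shape and size that already lies in the tray's right lane; its centre, 10.5 mm above its underside; its narrow end points along its -y axis, away from the robot. It stays where it is
- tray: shallow fixed steel tray, 130 (its x) by 150 (its y) mm; origin under its centre on the chest top, x pointing away from the robot, y to the left. Floor 4 mm above the chest top, rim and one middle ridge (along x, at y = 0) 8 mm above the chest top, 3 to 4 mm thick. The ridge parts it into two lanes, each about 70 mm wide, with centre lines at y = -36 and +36 mm
- free_lane (a point): centre of the floor of the tray's free left lane, 36 mm to the left of the tray's centre; axes as the tray's
- instrument_box: fixed open-topped stainless box, 160 (its x) by 220 (its y) by 80 mm high, right of the tray; origin under its centre on the chest top, x pointing to its back. It carries the hinged lid
- lid_hinge (a point): middle of the lid's hinge line, which runs along the box's y axis at the back upper edge, 84 mm above the chest top
- lid_tab (a point): point to hold on the black tab of the lid, 32 mm in front of the lid's front edge and 200 mm from the hinge line, 84 mm above the chest top when shut. The tab is a bar that sticks straight out from the front edge in the plane of the lid: 14 mm thick (box y), 18 mm high, 48 mm clear length beyond the edge (its end is 16 mm beyond this point). Free space all round it. Axes are the lid's and turn with it
- box_lid (a joint): angle of the lid in rad: 0 shut, grows as the front goes up, stops at 1.3; 0.785 is 45 degrees. The lid is a 168 by 226 mm sheet of about 0.2 to 0.4 kg on a free hinge without stay or spring: it falls shut from any angle
- tweezers: bystander: steel tweezers 14 x 126 x 9 mm, flat on the chest top between the tray and the front of the box; origin under the middle, long axis y
- marker_violet: bystander: marker pen 11 x 135 x 12 mm on the chest top left of the loose grip; origin under the middle, long axis y
- ink_amber: bystander: small ink bottle, 29 mm across and 86 mm high, upright behind the tray; origin under its centre
Things that resemble listed ones, but are neither listed nor needed, are in the scene too. There is more than one size of the tray; the one meant has the size given above.

How it is judged:
By the outcome, as a careful person would: the job done as asked, in the order asked, and still so for the second after the job is handed in, while the arm keeps its last pose, push and grip.
It also fails if it takes over 51 s, if anything falls off the work surface, if the arm or the gripper's body presses on something with over 40 N, if the wrist force passes 120 N, or if a joint passes its speed limit or range.

## Working session

There is one attempt and no reset: what is moved stays moved. The work goes in short steps, each a Python script; the robot and the scene stay as the last script left them, time stands still between calls to the robot, and variables do not carry over. Pictures are saved under pics/ and viewed, and the job is handed in when it is done.

```bash
ls; mkdir -p pics; python3 - <<'E'
from bench import env,set_gripper,read_camera,finder
import cv2,numpy as np
s=env.get_state();print(s)
for c in["scene","top","wrist"]:
    r=read_camera(c);cv2.imwrite(f"pics/{c}0.png",cv2.cvtColor(r["pixels"],cv2.COLOR_RGB2BGR))
    print(c,{k:v for k,v in r.items() if k!="pixels"})
    for n in["grip_black_mid","grip_black_nose","grip_steel_mid","tray","free_lane","instrument_box","lid_hinge","lid_tab","tweezers","marker_violet","ink_amber"]:
        print(n,[(np.round(d["uv"],1).tolist(),round(d["p"],2)) for d in finder.place_of(c,n)])
print(env.get_state()["clock"])
E
```

```text
pics
{'clock': 0.0, 'joint_pos': array([ 1.14877761,  0.33393774,  0.03987393,  1.46626813, -0.01343113,
        1.34326162, -0.05852279]), 'joint_velocities': array([ 0.00032113, -0.00010982,  0.00056813,  0.00109156,  0.00064624,
       -0.0009552 ,  0.00097918]), 'joint_torque': array([-3.89545567e-04, -6.56357217e+01,  1.33502394e+00, -4.03797448e+01,
       -5.97555866e-02,  4.48640878e-02,  1.82537033e-04]), 'eef_pos': array([ 0.20604507, -0.61599708,  0.22164344]), 'eef_rot': array([ 9.87005235e-01,  1.60686088e-01, -1.68723479e-04, -7.86516069e-04]), 'wrist_force': array([0.07822022, 0.12420955, 0.42653903]), 'moment': array([-0.04979058,  0.00485536, -0.004009  ]), 'grip_width': 0.996856203354289}
scene {'vertical_fov': 50.76198237182853, 'cx': 255.72438362335507, 'cy': 192.13103232652549, 'world_to_cam': array([[-0.73918056, -0.67308331, -0.02389492,  0.46559837],
       [-0.3711469 ,  0.43668607, -0.81948475,  0.23308504],
       [ 0.56201609, -0.59687867, -0.57260263,  0.92860674],
       [ 0.        ,  0.        ,  0.        ,  1.        ]])}
grip_black_mid [([226.2, 267
[... 1350 characters left out ...]
238.5], 0.49)]
marker_violet [([160.0, 234.2], 0.55)]
ink_amber [([269.6, 179.2], 0.41)]
wrist {'vertical_fov': 68.54664309957278, 'cx': 258.04773156014153, 'cy': 193.85420151998267, 'hand_eye': array([[-3.56367902e-04, -9.66028199e-01, -2.58436435e-01,
         7.08407885e-02],
       [ 9.99999572e-01, -1.23504742e-04, -9.17280434e-04,
        -4.80481660e-04],
       [ 8.54200641e-04, -2.58436651e-01,  9.66027830e-01,
        -1.62313271e-01],
       [ 0.00000000e+00,  0.00000000e+00,  0.00000000e+00,
         1.00000000e+00]])}
grip_black_mid []
grip_black_nose []
grip_steel_mid []
tray []
free_lane []
instrument_box []
lid_hinge []
lid_tab []
tweezers []
marker_violet []
ink_amber []
1.8
```

```bash
python3 - <<'E'
import cv2
for c in["scene","top"]:
    im=cv2.imread(f"pics/{c}0.png")
    r=im[110:330,150:420] if c=="scene" else im[120:300,130:400]
    cv2.imwrite(f"pics/{c}0z.png",cv2.resize(r,None,fx=2.9,fy=2.7 if 0 else 2.9,interpolation=cv2.INTER_CUBIC)[:600])
E
```

```text
(no output)
```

View pics/scene0.png

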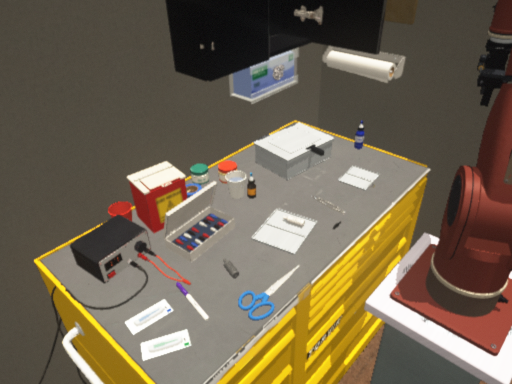

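View pics/top0.png

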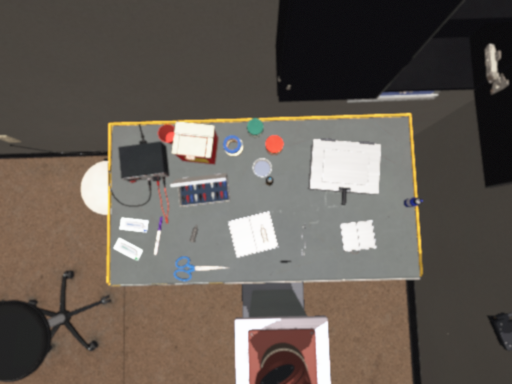

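```bash
sleep 1
```

```text
(no output)
```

View pics/top0z.png

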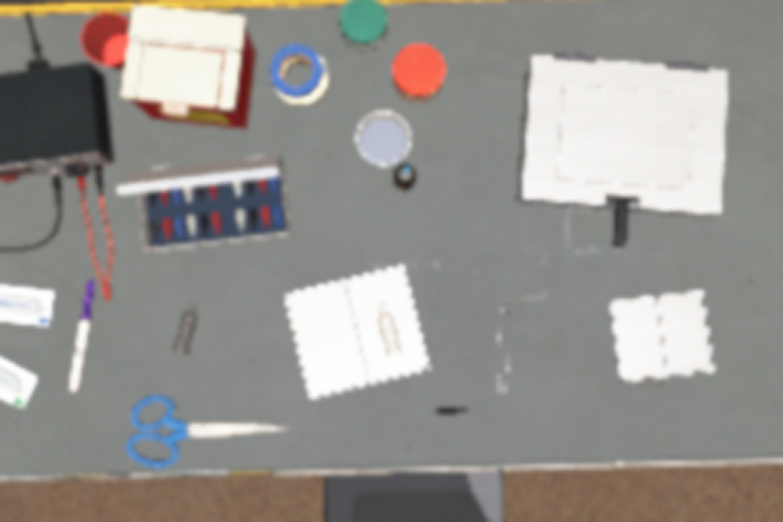

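View pics/scene0z.png

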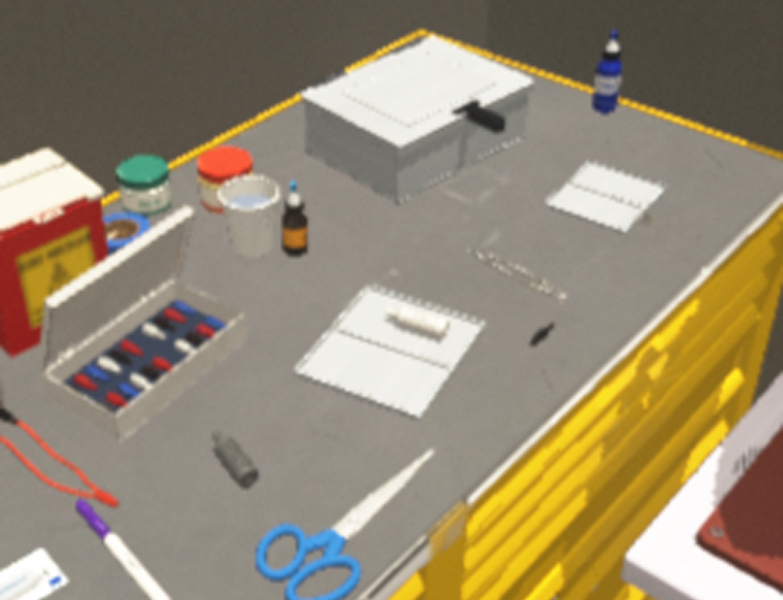

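```bash
cat > h.py <<'E'
from bench import env,set_gripper,read_camera,finder
import cv2,numpy as np
from scipy.spatial.transform import Rotation as R
def ray(r,uv,T=None):
    f=192/np.tan(np.radians(r["vertical_fov"]/2))
    d=np.array([(uv[0]-r["cx"])/f,(uv[1]-r["cy"])/f,1.])
    M=np.linalg.inv(r["world_to_cam"]) if "world_to_cam" in r else T@r["hand_eye"]
    return M[:3,3],M[:3,:3]@d
def onz(r,uv,z,T=None):
    o,d=ray(r,uv,T);return o+d*(z-o[2])/d[2]
def proj(r,p,T=None):
    f=192/np.tan(np.radians(r["vertical_fov"]/2))
    W=r["world_to_cam"] if "world_to_cam" in r else np.linalg.inv(T@r["hand_eye"])
    q=W@np.append(p,1);return np.array([f*q[0]/q[2]+r["cx"],f*q[1]/q[2]+r["cy"]])
def pose():
    s=env.get_state();T=np.eye(4);T[:3,:3]=R.from_quat(s["eef_rot"]).as_matrix();T[:3,3]=s["eef_pos"];return T
def wristpic(name):
    T=pose();r=read_camera("wrist");cv2.imwrite(f"pics/{name}.png",cv2.cvtColor(r["pixels"],cv2.COLOR_RGB2BGR));return r,T
def down(yaw): # tool x along yaw, z down
    c,s=np.cos(yaw),np.sin(yaw)
    return R.from_matrix(np.array([[c,s,0],[s,-c,0],[0,0,-1]])).as_quat()
E
python3 - <<'E'
from h import *
r=read_camera("top");s=read_camera("scene")
for n,z,t,sc in [("bmid",.0105,(192.3,235.6),(226.2,267.7)),("bnose",.0105,(192.8,221.9),(223.4,256.9)),("smid",.0145,(263.5,236.3),(290.9,222.4)),("tray",0,(251.3,235.9),(285.2,229.6)),("lane",.004,(241.9,235.8),(283.7,232.7)),("hinge",.084,(349.1,139.6),(274.7,131.8)),("tab",.084,(342.8,199.7),(318.6,154.7)),("box",0,(343.1,171.4),(295.9,159.7)),("tw",0,(302.5,238.5),(326.7,208.4)),("ink",0,(269.6,179.2),(253.1,197.6))]:
    print(n,onz(r,t,z).round(3),onz(s,sc,z).round(3))
for p in [(.45,.2,.28),(.4,.15,.3),(.48,.2,.28)]:
    print(p,env.solve_ik(p,down(0)))
print(env.get_state()["clock"])
E
```

```text
bmid [0.441 0.3   0.01 ] [0.455 0.3   0.01 ]
bnose [0.489 0.298 0.01 ] [0.488 0.278 0.01 ]
smid [0.432 0.051 0.014] [0.44  0.061 0.014]
tray [0.435 0.094 0.   ] [0.444 0.083 0.   ]
lane [0.436 0.127 0.004] [0.436 0.099 0.004]
hinge [ 0.748 -0.245  0.084] [ 0.747 -0.232  0.084]
tab [ 0.547 -0.213  0.084] [ 0.534 -0.197  0.084]
box [ 0.654 -0.24   0.   ] [ 0.656 -0.241  0.   ]
tw [ 0.421 -0.085  0.   ] [ 0.411 -0.073  0.   ]
ink [0.634 0.023 0.   ] [0.615 0.028 0.   ]
(0.45, 0.2, 0.28) [-1.62002597e-01  3.66139869e-03 -3.44980132e-01  1.73162496e+00
  1.25509898e-03  1.40652214e+00 -2.07798218e+00]
(0.4, 0.15, 0.3) [ 0.9907665  -0.31648053 -1.15174072  1.79586849 -0.28944307  1.48202911
 -1.68612088]
(0.48, 0.2, 0.28) [ 0.67188491  0.22334349 -1.29923214  1.64379653  0.21690806  1.44004597
 -2.22029816]
1.9
```

```bash
python3 - <<'E'
from h import *
for y in (0,np.pi): 
  for p,a in [((.45,.18,.28),0),((.45,.3,.1),-.24),((.45,.12,.1),.24)]:
    q=env.solve_ik(p,down(a+y));print(y,p,None if q is None else q.round(2))
env.move_pose((.45,.18,.28),down(0))
env.pause(.1)
r,T=wristpic("w1")
for n in["grip_black_mid","grip_black_nose","grip_steel_mid","tray","free_lane","tweezers"]:
    z={"tray":0,"free_lane":.004,"grip_steel_mid":.0145,"tweezers":0}.get(n,.0105)
    print(n,[(np.round(d["uv"],1).tolist(),round(d["p"],2),onz(r,d["uv"],z,T).round(4).tolist()) for d in finder.place_of("wrist",n)])
for n in["grip_black_mid","grip_steel_mid","tray"]:
    for d in finder.outline_of("wrist",n):
        m=d["pixels"].astype(np.uint8);c=max(cv2.findContours(m,0,2)[0],key=cv2.contourArea)
        b=cv2.boxPoints(cv2.minAreaRect(c));z={"tray":.008}.get(n,.0105)
        print(n,round(d["p"],2),m.sum(),[onz(r,k,z,T)[:2].round(4).tolist() for k in b])
        cv2.imwrite(f"pics/m_{n}.png",m*255)
s=env.get_state();print(s["clock"],s["joint_pos"].round(2),s["eef_pos"])
E
```

```text
0 (0.45, 0.18, 0.28) [ 0.8   0.05 -1.28  1.72  0.05  1.41 -2.06]
0 (0.45, 0.3, 0.1) [-1.05  0.22  0.42  1.9  -0.1   1.04 -2.39]
0 (0.45, 0.12, 0.1) [ 0.54  0.16 -0.95  2.01  0.15  1.04 -1.81]
3.141592653589793 (0.45, 0.18, 0.28) [ 0.7   0.03 -1.17  1.72  0.03  1.41  1.09]
3.141592653589793 (0.45, 0.3, 0.1) [ 0.04  0.32 -0.82  1.84  0.26  1.09  0.45]
3.141592653589793 (0.45, 0.12, 0.1) [ 0.54  0.16 -0.95  2.01  0.15  1.04  1.33]
grip_black_mid [([185.6, 164.4], 0.98, [0.4525, 0.2923, 0.0105])]
grip_black_nose [([185.4, 148.3], 0.67, [0.4771, 0.2909, 0.0105])]
grip_steel_mid [([344.2, 170.9], 0.76, [0.4427, 0.048, 0.0145]), ([294.0, 174.6], 0.66, [0.437, 0.125, 0.0145]), ([106.8, 168.3], 0.63, [0.4472, 0.4127, 0.0145])]
tray [([317.2, 171.4], 0.73, [0.4393, 0.0864, 0.0])]
free_lane [([290.7, 175.9], 0.67, [0.4329, 0.1288, 0.004])]
tweezers [([424.6, 182.5], 0.67, [0.4211, -0.0871, 0.0])]
grip_black_mid 0.82 496 [[0.4203, 0.3146], [0.4825, 0.2945], [0.4774, 0.2741], [0.4148, 0.2935]]
grip_steel_mid 0.95 473 [[0.4696, 0.0667], [0.473, 0.0462], [0.4095, 0.0305], [0.4058, 0.0518]]
grip_steel_mid 0.25 798 [[0.6261, 0.049], [0.6599, 0.0018], [0.6382, -0.0192], [0.6033, 0.0282]]
tray 0.67 7393 [[0.4912, 0.1767], [0.5214, 0.0308], [0.3965, -0.0079], [0.3613, 0.1486]]
tray 0.58 146 [[0.4332, -0.2082], [0.4332, -0.216], [0.3737, -0.2297], [0.3737, -0.2216]]
tray 0.46 643 [[0.5117, 0.4172], [0.5116, 0.4037], [0.3811, 0.4218], [0.3812, 0.4364]]
5.4333 [ 0.8   0.05 -1.28  1.72  0.05  1.41 -2.06] [0.45002178 0.18003232 0.28002954]
```

View pics/w1.png

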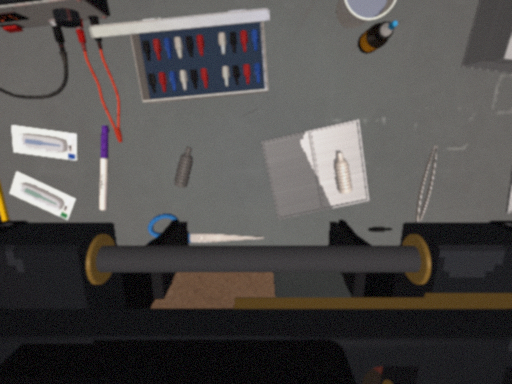

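```bash
cat >> h.py <<'E'
def tilt(yaw,phi,flip=0):
    # tool z points along box +x (yaw) with depression phi; tool y horizontal
    c,s=np.cos(yaw),np.sin(yaw)
    z=np.array([c*np.cos(phi),s*np.cos(phi),-np.sin(phi)])
    y=np.array([s,-c,0])*(-1 if flip else 1)
    return R.from_matrix(np.column_stack([np.cross(y,z),y,z])).as_quat()
def tabpose(hinge,yaw,th,phi,flip,rad=.2):
    u=np.array([np.cos(yaw),np.sin(yaw),0])
    g=hinge-u*rad*np.cos(th)+np.array([0,0,rad*np.sin(th)])
    q=tilt(yaw,phi,flip);return g+R.from_quat(q).apply([0,0,.019]),q
E
python3 - <<'E'
from h import *
hg=np.array([.748,-.240,.084]);yaw=-.09
for fl in (0,1):
  for p0 in (30,45,60,75,90):
    for th,ph in ((0,p0),(.785,p0),(.785,p0+45)):
      p,q=tabpose(hg,yaw,th,np.radians(ph),fl);j=env.solve_ik(p,q);print(fl,p0,th,ph,p.round(2),None if j is None else j.round(2))
E
```

```text
0 30 0 30 [ 0.57 -0.22  0.07] None
0 30 0.785 30 [ 0.62 -0.23  0.22] [-0.67 -0.21  1.09  2.37  4.16  0.21  0.89]
0 30 0.785 75 [ 0.61 -0.23  0.21] [ 1.26  0.37 -1.14  1.68  0.36  1.05 -1.62]
0 45 0 45 [ 0.56 -0.22  0.07] [ 1.5   0.25 -1.07  2.34  4.23  0.1   0.89]
0 45 0.785 45 [ 0.62 -0.23  0.21] [ 1.21 -0.01 -0.78  2.12 -0.75  0.36 -0.62]
0 45 0.785 90 [ 0.61 -0.23  0.21] [ 1.05  0.57 -1.1   1.45  0.5   1.43 -1.72]
0 60 0 60 [ 0.56 -0.22  0.07] [ 1.53  0.34 -1.23  2.16  0.45  0.38 -1.63]
0 60 0.785 60 [ 0.62 -0.23  0.21] [ 1.53  0.2  -1.26  1.9   0.11  0.67 -1.4 ]
0 60 0.785 105 [ 0.6  -0.23  0.21] [ 0.79  0.68 -0.89  1.21  0.48  1.73 -1.69]
0 75 0 75 [ 0.55 -0.22  0.07] [ 1.12  0.32 -0.87  1.97  0.29  0.72 -1.55]
0 75 0.785 75 [ 0.61 -0.23  0.21] [ 1.26  0.37 -1.14  1.68  0.36  1.05 -1.62]
0 75 0.785 120 [ 0.6  -0.23  0.21] [ 0.67  0.89 -0.94  0.97  0.6   2.07 -1.73]
0 90 0 90 [ 0.55 -0.22  0.06] [ 1.22  0.7  -1.23  1.74  0.7   1.22 -1.86]
0 90 0.785 90 [ 0.61 -0.23  0.21] [ 1.05  0.57 -1.1   1.45  0.5   1.43 -1.72]
0 90 0.785 135 [ 0.59 -0.23  0.21] None
1 30 0 30 [ 0.57 -0.22  0
[... 349 characters left out ...]
1] [ 1.12  0.66 -1.26  1.45  0.62  1.49  1.35]
1 60 0 60 [ 0.56 -0.22  0.07] [ 1.23  0.21 -0.87  2.17  0.    0.34  1.89]
1 60 0.785 60 [ 0.62 -0.23  0.21] [ 0.83  0.06 -0.48  1.93 -0.17  0.66  1.95]
1 60 0.785 105 [ 0.6  -0.23  0.21] [ 0.92  0.83 -1.23  1.21  0.71  1.83  1.32]
1 75 0 75 [ 0.55 -0.22  0.07] [ 1.37  0.49 -1.21  1.96  0.58  0.81  1.37]
1 75 0.785 75 [ 0.61 -0.23  0.21] [ 1.33  0.44 -1.27  1.68  0.46  1.08  1.46]
1 75 0.785 120 [ 0.6  -0.23  0.21] [ 0.67  0.88 -0.91  0.97  0.58  2.06  1.42]
1 90 0 90 [ 0.55 -0.22  0.06] [ 1.21  0.68 -1.21  1.74  0.68  1.21  1.29]
1 90 0.785 90 [ 0.61 -0.23  0.21] [ 1.12  0.66 -1.26  1.45  0.62  1.49  1.35]
1 90 0.785 135 [ 0.59 -0.23  0.21] None
```

```bash
python3 - <<'E'
from h import *
q=down(np.pi+np.radians(-17.5)); p=np.array([.450,.2935,0])
env.move_pose(p+[0,0,.09],q)
print(env.move_straight(p+[0,0,.005],vel=.12,max_force=15))
print(env.get_state()["eef_pos"])
set_gripper(0.0,12)
s=env.get_state();print(s["grip_width"]*87,s["wrist_force"])
env.move_straight(p+[0,0,.08],vel=.15)
s=env.get_state();print(s["grip_width"]*87,s["wrist_force"],s["clock"])
r,T=wristpic("w2")
t=read_camera("scene");cv2.imwrite("pics/s2.png",cv2.cvtColor(t["pixels"],cv2.COLOR_RGB2BGR)[100:340,130:430].repeat(2,0).repeat(2,1))
E
```

```text
False
[0.4502439  0.29397102 0.00556219]
20.902685872032986 [ 0.39889186  0.23515113 -0.29371462]
20.799944244758652 [ 0.19752713 -0.18546524 -1.36539125] 9.9333
```

View pics/w2.png

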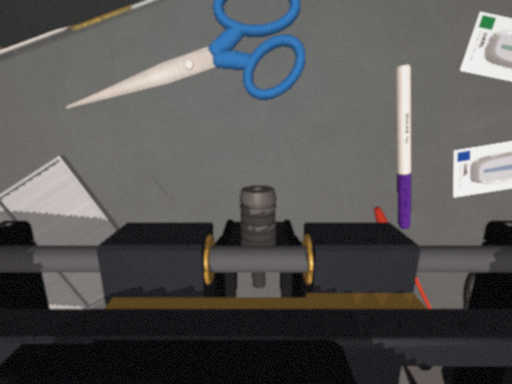

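View pics/s2.png

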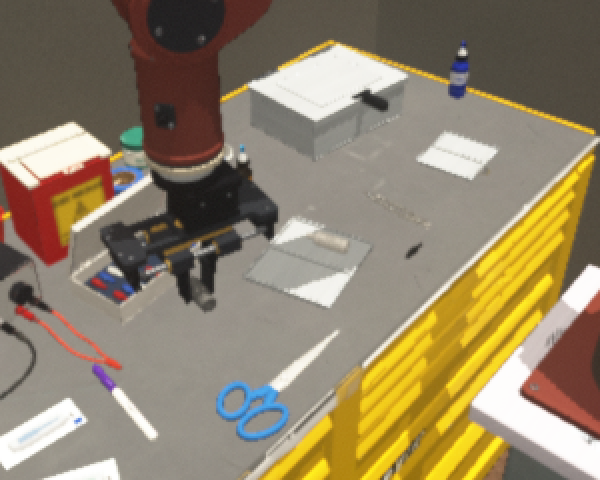

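```bash
python3 - <<'E'
from h import *
q=down(np.pi+np.radians(13.2)); p=np.array([.434,.122,0])
env.move_pose(p+[0,0,.08],q)
env.move_straight(p+[0,0,.016],vel=.12)
print(env.move_straight(p+[0,0,.009],vel=.02,max_force=4))
s=env.get_state();print(s["eef_pos"],s["wrist_force"])
set_gripper(.45)
env.move_straight(p+[0,0,.09],vel=.15)
s=env.get_state();print(s["grip_width"]*87,s["wrist_force"],s["clock"])
# view of the box front
p=np.array([.46,-.05,.25]);
try: env.move_pose(p,down(np.pi-.07))
except Exception as e: print(e)
env.pause(.1)
r,T=wristpic("w3");print(env.get_state()["clock"])
np.savez("w3.npz",T=T)
for n,z in [("lid_tab",.084),("lid_hinge",.084),("instrument_box",0),("grip_black_mid",.0145),("grip_black_nose",.0145),("grip_steel_mid",.0145),("tray",0),("free_lane",.004)]:
    print(n,[(np.round(d["uv"],1).tolist(),round(d["p"],2),onz(r,d["uv"],z,T).round(4).tolist()) for d in finder.place_of("wrist",n)])
for n,z in [("lid_tab",.084),("grip_black_mid",.0145),("grip_steel_mid",.0145),("tray",.008)]:
    for d in finder.outline_of("wrist",n):
        m=d["pixels"].astype(np.uint8);c=max(cv2.findContours(m,0,2)[0],key=cv2.contourArea)
        b=cv2.boxPoints(cv2.minAreaRect(c))
        print(n,round(d["p"],2),m.sum(),b.round(0).tolist(),[onz(r,k,z,T)[:2].round(4).tolist() for k in b])
E
```

```text
True
[0.43418703 0.12175017 0.00889086] [-1.33151516 -0.68339126  5.64404032]
39.192042934544055 [-0.32623611 -0.04404863  0.07434832] 13.5083
14.6
lid_tab []
lid_hinge []
instrument_box []
grip_black_mid [([377.4, 140.3], 0.83, [0.4294, 0.1206, 0.0145])]
grip_black_nose [([382.3, 161.1], 0.64, [0.459, 0.1287, 0.0145])]
grip_steel_mid [([330.6, 152.8], 0.56, [0.4423, 0.0557, 0.0145])]
tray [([96.8, 157.9], 0.76, [0.4284, -0.2813, 0.0]), ([352.3, 149.7], 0.67, [0.4419, 0.0908, 0.0])]
free_lane [([375.7, 140.8], 0.79, [0.431, 0.1225, 0.004]), ([114.4, 151.4], 0.76, [0.4205, -0.2518, 0.004])]
lid_tab 0.72 811 [[46.0, 272.0], [68.0, 269.0], [73.0, 307.0], [52.0, 310.0]] [[0.5628, -0.33], [0.5603, -0.3011], [0.616, -0.3074], [0.6187, -0.3375]]
lid_tab 0.57 588 [[367.0, 122.0], [382.0, 119.0], [391.0, 162.0], [376.0, 165.0]] [[0.401, 0.0793], [0.3988, 0.0964], [0.4484, 0.1087], [0.4508, 0.0909]]
grip_black_mid 0.75 646 [[366.0, 121.0], [383.0, 118.0], [392.0, 162.0], [375.0, 165.0]] [[0.4028, 0.1038], [0.3999, 0.1267], [0.4607, 0.1418], [0.4639, 0.118]]
grip_steel_mid 0.93 592 [[315.0, 131.0], [330.0, 128.0], [340.0, 172.0], [325.0, 175.0]] [[0.4113, 0.0344], [0.408, 0.055], [0.47, 0.0692], [0.4736, 0.0479]]
tray 0.93 8335 [[289.0, 117.0], [398.0, 87.0], [422.0, 175.0], [313.0, 205.0]] [[0.3898, -0.0003], [0.3613, 0.1481], [0.4848, 0.1899], [0.5191, 0.0302]]
tray 0.81 5339 [[49.0, 128.0], [131.0, 113.0], [144.0, 182.0], [62.0, 197.0]] [[0.3821, -0.3338], [0.3695, -0.2163], [0.4666, -0.2152], [0.4814, -0.3403]]
```

View pics/w3.png

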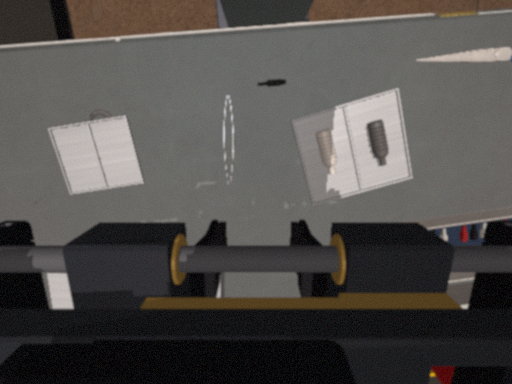

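```bash
python3 - <<'E'
from h import *
env.move_pose(np.array([.62,-.205,.30]),down(np.pi-.07))
env.pause(.1)
r,T=wristpic("w4");print(env.get_state()["clock"])
np.savez("w4.npz",T=T)
for n,z in [("lid_tab",.084),("lid_hinge",.084),("instrument_box",0)]:
    print(n,[(np.round(d["uv"],1).tolist(),round(d["p"],2),onz(r,d["uv"],z,T).round(4).tolist()) for d in finder.place_of("wrist",n)])
for n,z in [("lid_tab",.084),("instrument_box",.084)]:
    for d in finder.outline_of("wrist",n):
        m=d["pixels"].astype(np.uint8);c=max(cv2.findContours(m,0,2)[0],key=cv2.contourArea)
        b=cv2.boxPoints(cv2.minAreaRect(c))
        print(n,round(d["p"],2),m.sum(),b.round(0).tolist(),[onz(r,k,z,T)[:2].round(4).tolist() for k in b])
E
```

```text
16.2583
lid_tab [([243.7, 113.2], 0.93, [0.5417, -0.2161, 0.084])]
lid_hinge [([239.7, 253.1], 0.74, [0.7396, -0.2381, 0.084]), ([325.4, 18.6], 0.66, [0.44, -0.1098, 0.084])]
instrument_box []
lid_tab 0.92 16051 [[159.0, 102.0], [329.0, 102.0], [329.0, 245.0], [159.0, 245.0]] [[0.5206, -0.3233], [0.5354, -0.1058], [0.7355, -0.1064], [0.7185, -0.3551]]
instrument_box 0.79 15845 [[160.0, 102.0], [329.0, 102.0], [329.0, 244.0], [160.0, 244.0]] [[0.5207, -0.322], [0.5354, -0.1058], [0.7339, -0.1064], [0.7171, -0.3534]]
```

View pics/w4.png

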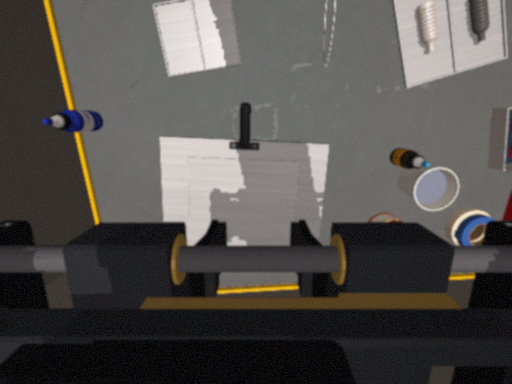

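```bash
python3 - <<'E'
from h import *
im=cv2.imread("pics/w4.png");cv2.imwrite("pics/w4z.png",cv2.resize(im[90:250,150:340],None,fx=3.7,fy=3.7,interpolation=cv2.INTER_CUBIC))
g=im[95:150,225:265].mean(2)
for rr in range(5,50,5): # dark columns
    c=np.where(g[rr]<50)[0]; print(rr+95,c.min()+225 if len(c) else None,c.max()+225 if len(c) else None)
E
```

```text
100 None None
105 241 249
110 241 250
115 240 249
120 241 249
125 240 249
130 240 249
135 241 249
140 240 248
```

View pics/w4z.png

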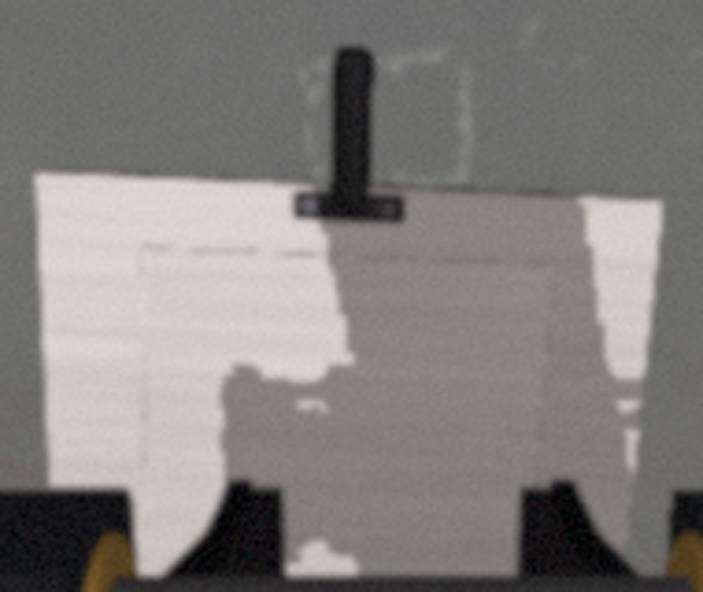

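```bash
python3 - <<'E'
from h import *
T=np.load("w4.npz")["T"];r=read_camera("wrist")
f=lambda u,z=.087:onz(r,u,z,T)
a,b=f((159.5,136.8)),f((329.2,144.));d=b-a
print(a,b,np.linalg.norm(d),"yaw",np.degrees(np.arctan2(-d[0],d[1])))
c=f((163.5,219.7));e=c-a;print("side L",np.degrees(np.arctan2(e[1],e[0])))
c=f((327,150));c2=f((320.3,219));e=f((150+632/3.7,90+470/3.7))-f((150+661/3.7,90+210/3.7));print("side R",np.degrees(np.arctan2(e[1],e[0])))
for v in (103,110,135,140): print(v,f((245.1 if v<120 else 244.6,v),.093))
mid=(a+b)/2;print("mid",mid)
E
```

```text
[ 0.56396476 -0.32859958  0.087     ] [ 0.58847814 -0.10643218  0.087     ] 0.22351568858727233 yaw -6.296400471547474
side L -6.287513523900895
side R -6.623463107005553
103 [ 0.52978777 -0.21288775  0.093     ]
110 [ 0.53817181 -0.21356027  0.093     ]
135 [ 0.56893629 -0.21667472  0.093     ]
140 [ 0.57526546 -0.21718534  0.093     ]
mid [ 0.57622145 -0.21751588  0.087     ]
```

```bash
cat >> h.py <<'E'
HG=np.array([.7425,-.2367,.084]);BY=np.radians(-6.4)
E
python3 - <<'E'
from h import *
p,q=tabpose(HG,BY,0,np.radians(60),1)
zt=R.from_quat(q).apply([0,0,1])
env.move_pose(p-.12*zt,q)
r0=env.get_state()["wrist_force"]
print(env.move_straight(p,vel=.12,max_force=12))
s=env.get_state();print(s["eef_pos"]-p,s["wrist_force"],s["clock"],s["joint_pos"].round(2))
t=read_camera("scene");cv2.imwrite("pics/s5.png",cv2.resize(cv2.cvtColor(t["pixels"],cv2.COLOR_RGB2BGR)[90:270,210:410],None,fx=3,fy=3))
wristpic("w5")
E
```

```text
False
[0.00046743 0.00037457 0.00037446] [-0.80016368 -0.51795357 -0.56015033] 18.875 [ 1.33  0.21 -1.    2.18  0.13  0.34  1.74]
```

View pics/s5.png

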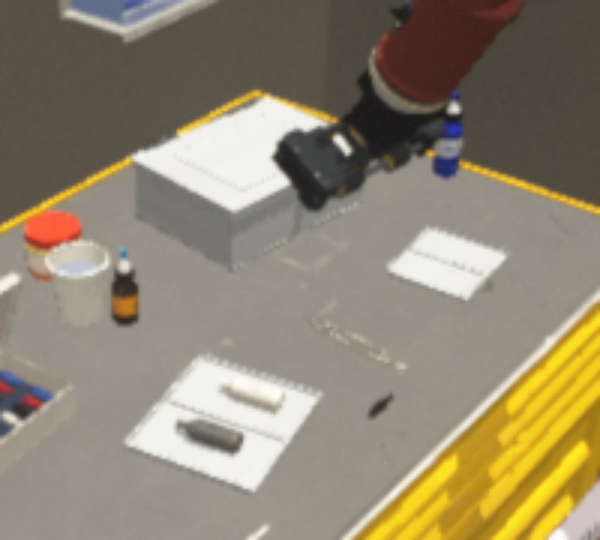

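View pics/w5.png

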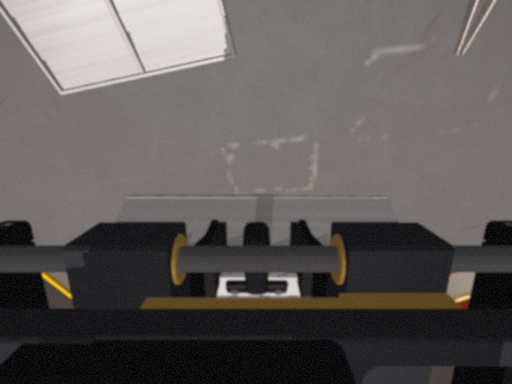

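Both grips lie side by side in the tray; the tab is centred between the fingers (~(257,240)). Close and lift.

```bash
python3 - <<'E'
from h import *
set_gripper(0.0,30)
s=env.get_state();print(s["grip_width"]*87,s["wrist_force"].round(2))
for i in range(1,10):
    th=np.radians(5*i)
    p,q=tabpose(HG,BY,th,np.radians(60)+th,1)
    try: hit=env.move_straight(p,q,vel=.06,max_force=25)
    except Exception as e: print(i,repr(e));break
    s=env.get_state();print(i,hit,(s["eef_pos"]-p).round(4),s["wrist_force"].round(1),round(s["grip_width"]*87,1),round(s["clock"],1))
    if hit:break
t=read_camera("scene");cv2.imwrite("pics/s6.png",cv2.resize(cv2.cvtColor(t["pixels"],cv2.COLOR_RGB2BGR)[90:270,210:410],None,fx=3,fy=3))
t=read_camera("top");cv2.imwrite("pics/t6.png",cv2.resize(cv2.cvtColor(t["pixels"],cv2.COLOR_RGB2BGR)[110:300,200:420],None,fx=3,fy=3))
wristpic("w6")
E
```

```text
13.931279719465483 [-0.66 -4.19 -0.17]
1 False [-0.0001 -0.001   0.0002] [ 0.3 -5.5 -0.7] 13.5 20.0
2 False [-0.0002 -0.001   0.    ] [-0.5 -5.3 -1. ] 13.5 20.4
3 False [-0.0003 -0.001  -0.0002] [-0.6 -5.2 -0.6] 13.5 20.8
4 False [-0.0004 -0.001  -0.0004] [-1.3 -5.1  0.2] 13.8 21.2
5 False [-0.0006 -0.0009 -0.0006] [-2.7 -5.7  0.2] 13.7 21.7
6 False [-0.0008 -0.0009 -0.0006] [-4.5 -4.6  2.5] 13.6 22.1
7 False [-0.0008 -0.0009 -0.0006] [-5.5 -4.1  2.8] 13.5 22.5
8 False [-0.0008 -0.001  -0.0004] [-6.9 -4.4  4.1] 14.0 22.9
9 False [-0.0008 -0.001  -0.0001] [-5.7 -4.6  6.4] 13.5 23.4
```

View pics/s6.png

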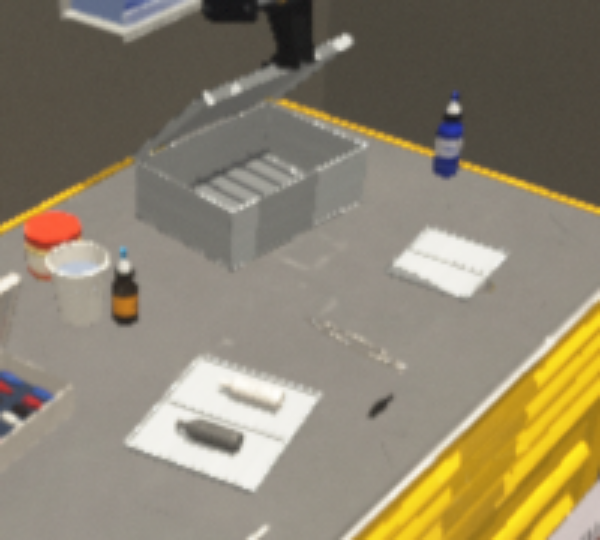

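View pics/w6.png

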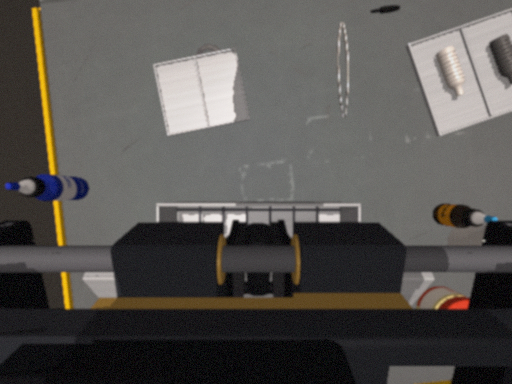

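View pics/t6.png

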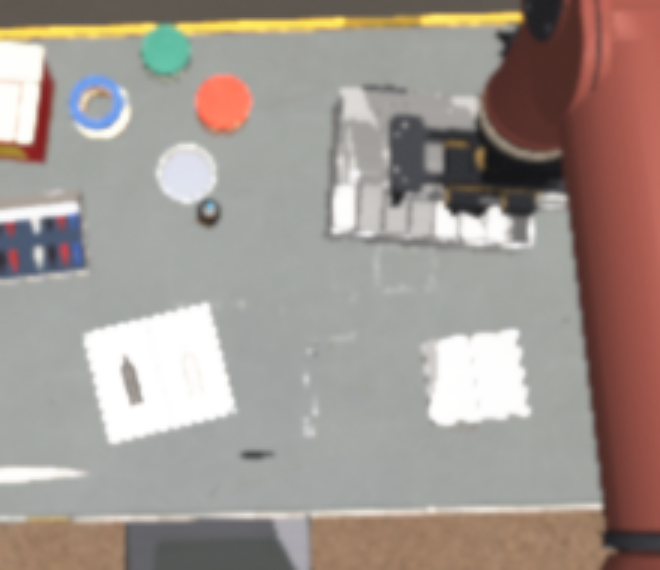

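```bash
python3 - <<'E'
from h import *
env.pause(.3)
r=read_camera("scene");im=cv2.cvtColor(r["pixels"],cv2.COLOR_RGB2BGR)
u=np.array([np.cos(BY),np.sin(BY),0]);v=np.array([-u[1],u[0],0])
big=cv2.resize(im[90:180,230:350],None,fx=6.5,fy=6.5,interpolation=cv2.INTER_CUBIC)
for a,c in((40,(255,0,0)),(45,(0,255,0)),(50,(0,0,255))):
    t=np.radians(a)
    P=[proj(r,HG+sy*.113*v+k*(-u*np.cos(t)+np.array([0,0,np.sin(t)]))) for sy,k in((1,0),(1,.168),(-1,.168),(-1,0))]
    print(a,np.round(P,1).tolist())
    cv2.polylines(big,[np.int32((np.array(P)-[230,90]+.5)*6.5)],True,c,1)
cv2.imwrite("pics/s7.png",big)
s=env.get_state();p,q=tabpose(HG,BY,np.pi/4,np.radians(105),1);print(s["eef_pos"]-p,s["wrist_force"],s["moment"],s["clock"])
T=pose();g=T[:3,3]-.019*T[:3,2];print("angle",np.degrees(np.arctan2(g[2]-.084,-(g-HG)@u)),np.hypot(g[2]-.084,-(g-HG)@u))
E
```

```text
40 [[252.5, 142.1], [279.1, 125.0], [327.7, 104.5], [298.6, 122.2]]
45 [[252.5, 142.1], [276.9, 120.8], [325.7, 100.6], [298.6, 122.2]]
50 [[252.5, 142.1], [274.5, 116.7], [323.4, 96.9], [298.6, 122.2]]
[-0.00080182 -0.00098623 -0.00018085] [-4.31113677 -3.68470164  4.12785064] [-0.86806288  0.67481943  0.28706987] 23.8667
angle 44.826261665044 0.20034821122515434
```

View pics/s7.png

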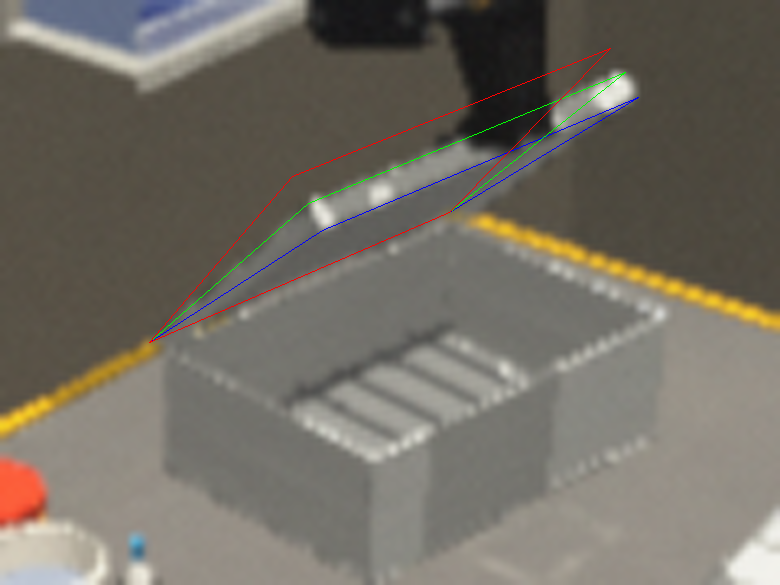

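```bash
python3 - <<'E'
from h import *
env.close_job()
s=env.get_state();print(s["clock"],s["grip_width"]*87,s["wrist_force"])
E
```

```text
the job is handed in; nothing more can be done
the job is handed in; nothing more can be done
```

I did both parts and handed the job in at about 24 s on the robot's clock, with the arm still holding the lid open.

- **Grip:** I laid the dark machine grip flat in the free left lane and let go of it. The wrist picture put it within a few mm of the lane centre, parallel to the steel grip and with its narrow end pointing away from the robot like the other.
- **Lid:** I took the tab at 30 N and raised the lid along the hinge arc. The wrist pose gave 44.8°, and the outline drawn for 45° matched the lid's upper edge in the scene picture to about 1–2 pixels. The wrist force while holding it was about 7 N.
- **Bystanders:** The steel grip, tweezers and ink bottle look unmoved in the later pictures. The marker was not in those pictures, and I did not check it again after the pick.
- **Disagreements:** The hinge position from the lid's outline and from the network differed by about 4 mm. I used a value between them, which leaves roughly 1° of uncertainty in the lid angle. The lid is held with a small sideways force of about 4 N, because the tab was about 1 mm off-centre in the jaws.

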